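# Slacken the bearing ring, stack the spacer plates and lock it again with the pin spanner

## Robot

A 6-joint arm with a two-finger parallel gripper is mounted at the origin on the work surface. World frame = base frame: x ahead of the robot, y to its left, z up, the work surface at z = 0. Lengths are in m, angles in rad, forces in N, time in s.
With the tool pointing down it reaches from about 0.3 to 0.775 m from the base axis. Payload 14.6 kg.
Tool frame: the origin (TCP) lies on the centre line of the jaws, within the pads' length; the fingertips stand 19 mm ahead of it and the grasp point (between the pads) is the TCP; z points along the fingers, y is the direction in which the jaws open and shut (so a half turn about z gives the same grasp; the last joint's range is limited). The gripper opens to 94 mm and grips with 3 to 60 N. Pads are 16 mm wide; open, the fingers measure 119 mm over their backs; the gripper's body (75 mm by 177 mm) begins 78 mm behind the grasp point.
Start: joints at [-1.26, 0.3, 1.521, -0, 1.321, -0.067], TCP at [0.203, -0.511, 0.224] pointing down, gripper open.
Joint ranges: [-3.03, 3.03], [-0.79, 2.21], [0.23, 2.52], [-1.04, 4.18], [0, 3.07], [-2.55, 2.55]. Speed limits (rad/s): [2.22, 2.22, 2.57, 3.14, 3.14, 3.14].

## Interface

Orientations are given as [roll, pitch, yaw] about the fixed x, y, z axes, in that order (R = Rz(yaw) Ry(pitch) Rx(roll)).
In Python, from station import ctrl gives the robot as it stands. The module is installed in compiled form; this text tells all that it offers.
- The arm moves only by the shell command python3 -m creep 'ROWS' [FORCE]. ROWS is a JSON object of lists of equal length, an entry for each row: "translation": the shift along the world's x, y, z in mm, a list of three; "yaw": the turn about the world's z in rad; "gripper": the closure in counts, from 0 (fully open) to 255 (shut). A call has 1 to 5 rows; each row is the pose to reach, as a shift and turn from the pose measured when the call began; what a row does not reach only later rows make up. A row lasts 1/12 s, in which the tool goes at most 41.7 mm and 7.16 degrees, less where a joint would pass 70% of its speed; a pose out of reach is approached as far as the arm can. A call with a gripper value outside its range is refused whole. The fingers move at their own pace and stop on an object; FORCE is the grip in N (left out, the last holds). Time passes only in rows, so rows that repeat a pose let the fingers close. It gives the time, the measured TCP pose, the force and the opening at its end, in the units of the state.
- ctrl.get_obs(): the state, without advancing time (a new reading comes with each control period).
- ctrl.camera(name): name is "side" or "top" or "wrist"; returns a dict with "pixels" (420x560x3 uint8, red, green, blue), "depth" (420x560 float32, m along the optical axis (not along the pixel's ray), 0 where there is no reading), "fx", "fy", "cx", "cy" (pixels), "dist" ([k1, k2, p1, p2, k3] as OpenCV has them; the pictures are not rectified), "R" (3x3) and "t" (3): a world point X has camera coordinates R X + t; the wrist camera has in their place "tool_from_camera" (4x4, takes a point from camera to tool coordinates, whose origin is the TCP and whose axes are the flange's). Camera axes: x right, y down, z forward; pixel columns grow to the right and rows downward; lengths in m; the calibration is good to about 2 mm. A picture is of the moment at which its call begins: read the wrist's pose just before it.
- ctrl.hand_in(): hands the job in, once; it reports no verdict.
The state is a dict: "time_s": time; "qpos": joint angles; "joint_vel": joint speeds; "tau": joint torques, N m; "ee_pos": TCP position; "eef_rot": TCP orientation; "force": force on the tool from outside, world axes, zero at the start; "moment": the same for the moment, N m; "grip_width": finger opening in m.
Only numpy, scipy, OpenCV 4.12 (cv2) and the standard library are available. Lean on these libraries where they do the work, as an engineer would, in place of code of your own. Each camera call takes 0.05 s, during which the arm holds its last target. There are 200 camera calls.

## Task

The bearing's lock ring is tight: fit both prongs of the pin spanner into its two holes and slacken it, anticlockwise seen from above, all the way to its stop. Then put every D-bore spacer plate lying on the bench onto the flatted shaft, flat to flat and fully home, one on top of the other. Last, with both prongs in the holes again, turn the ring clockwise to its other stop to lock the stack, hang the spanner back on its stand, and leave the other things on the bench alone.

Things in the scene. Friction and masses are not known exactly. Their poses are not given: they have to be found in the camera images.
- housing: Fixed bearing housing: an aluminium disc 200 mm across and 19 mm high, whose place and yaw vary. Origin at the centre of its underside, on the shaft's axis. On it sits the lock ring: outer diameter 160, inner 88 mm, top face 35 mm above the bench. In the middle stand the shoulder and the shaft.
- shoulder (a point): Centre of the round shoulder (42 mm across, 49 mm above the bench) on which the plates stack. From it the upright steel shaft, 24 mm in diameter, rises 54 mm more. It has one flat all along, 7 mm from the axis, on the side of the housing's +x. The top 9 mm taper to 0.68 of the section. It holds three plates.
- collar (a joint): Angle of the lock ring in rad: 0 is slack, a firm stop; it grows as the ring turns clockwise seen from above, up to a firm stop at 1.2 (locked). It starts between 0.85 and 1.2. Friction of 0.2 N m holds it wherever it is left; plates do not touch it.
- ring_top (a point): Centre of the lock ring, level with its top face (35 mm above the bench); turns with the ring.
- hole_a (a point): Mouth centre of one pin hole in the lock ring's top face: round, 15 mm in diameter, 16 mm deep (closed below), 60 mm from the axis; turns with the ring.
- hole_b (a point): Mouth centre of the other pin hole, just opposite hole_a and the same. The spanner fits either way round.
- spanner_grip (a point): Point to grip on the pin spanner: the middle of its black rubber handle, an upright slab 56 mm long (spanner x), 16 mm thick (y, grip across it) and 50 mm high: its top is 22 mm above this point, its foot 28 mm below, where a steel crossbar begins, 138 mm long (x), 20 mm wide, 14 mm high. z is up.
- tip_a (a point): Centre of the tip of the spanner's prong at +x; the last 5 mm are tapered to 6 mm.
- tip_b (a point): Centre of the tip of the spanner's prong at -x.
- stand_top (a point): Fixed grey plastic stand for the spanner, to the left or right: centre of its saddle, 98 mm above the bench, on which the crossbar rests along the stand's x between two lips leaning outward (23 mm apart inside at the saddle, 38 mm at their tops 12 mm above it). Block 80 mm long (x): the prongs hang free past its ends. Either way round will do.
- plate1_mid (a point): Centre (half-way up, on the bore's axis) of a bright steel spacer plate 15 mm thick: a 48 x 48 mm square with a tail 22 mm wide and 18 mm long on its -x side. D bore right through: 27.4 mm in diameter, its flat 8.6 mm from the axis on the +x side, away from the tail. So it fits only with its x along the housing's x. Grip it across y.
- plate2_mid (a point): Second spacer plate, the same.
- plate3_mid (a point): Third spacer plate, the same.
- plate1: The first plate, 0.16 kg, lying flat; two or three of the plates are present. Origin at the centre of its underside.
- plate2: The second plate; origin at the centre of its underside.
- plate3: The third plate; origin at the centre of its underside.
- spanner: The pin spanner, 0.35 kg, 154 mm high; origin midway between its two prong tips, z up. Two round steel prongs, 10 mm in diameter and 90 mm long, point straight down from the crossbar at x = +60 and -60 mm; their tips are 132 mm below the grip point. With the prongs on the bottom of the holes, the crossbar clears the shaft's top by 6 mm.
- tray: Fixed empty white plastic tray, 130 x 100 x 35 mm, on the side away from the stand; not needed.
- jar: Amber jar 56 mm across and 85 mm high, beyond the housing; leave alone.
- blank_flange: Round aluminium flange 90 mm across, 14 mm high with a 40 mm round hole, beyond the housing; leave alone.

How it is judged:
On the way, in this order (a step that is already met when the one before it is completed fails the run):
1. both prongs of the spanner are in the two holes of the lock ring, which is still tight (z of each of tip_a, tip_b in the frame of ring_top below -0.008 m and ((horizontal distance between tip_a and hole_a below 0.007 m and horizontal distance between tip_b and hole_b below 0.007 m) or (horizontal distance between tip_a and hole_b below 0.007 m and horizontal distance between tip_b and hole_a below 0.007 m)) and value of joint collar above 0.6 rad), for 0.2 s.
2. the lock ring is turned back to its slack stop while both prongs are in its holes (z of each of tip_a, tip_b in the frame of ring_top below -0.008 m and ((horizontal distance between tip_a and hole_a below 0.007 m and horizontal distance between tip_b and hole_b below 0.007 m) or (horizontal distance between tip_a and hole_b below 0.007 m and horizontal distance between tip_b and hole_a below 0.007 m)) and value of joint collar below 0.08 rad), for 0.2 s.
3. all the plates present are fully home on the flatted shaft and let go of (horizontal distance between each of plate1_mid, plate2_mid, plate3_mid and housing below 0.005 m and angle between the z axis of each of plate1_mid, plate2_mid, plate3_mid and the z axis of housing, either way round below 0.06 rad and angle between the x axis of each of plate1_mid, plate2_mid, plate3_mid and the x axis of housing, either way round below 0.25 rad and (z of plate1_mid in the frame of housing between 0.0535 and 0.0595 m or z of plate1_mid in the frame of housing between 0.0685 and 0.0745 m or z of plate1_mid in the frame of housing between 0.0835 and 0.0895 m) and (z of plate2_mid in the frame of housing between 0.0535 and 0.0595 m or z of plate2_mid in the frame of housing between 0.0685 and 0.0745 m or z of plate2_mid in the frame of housing between 0.0835 and 0.0895 m) and (z of plate3_mid in the frame of housing between 0.0535 and 0.0595 m or z of plate3_mid in the frame of housing between 0.0685 and 0.0745 m or z of plate3_mid in the frame of housing between 0.0835 and 0.0895 m) and contact force between each of plate1, plate2, plate3 and the fingers below 0.1 N), for 0.2 s.
4. both prongs are in the two holes again, the ring still slack (z of each of tip_a, tip_b in the frame of ring_top below -0.008 m and ((horizontal distance between tip_a and hole_a below 0.007 m and horizontal distance between tip_b and hole_b below 0.007 m) or (horizontal distance between tip_a and hole_b below 0.007 m and horizontal distance between tip_b and hole_a below 0.007 m)) and value of joint collar below 0.6 rad), for 0.2 s.
5. the lock ring is turned clockwise to its locked stop while both prongs are in its holes (z of each of tip_a, tip_b in the frame of ring_top below -0.008 m and ((horizontal distance between tip_a and hole_a below 0.007 m and horizontal distance between tip_b and hole_b below 0.007 m) or (horizontal distance between tip_a and hole_b below 0.007 m and horizontal distance between tip_b and hole_a below 0.007 m)) and value of joint collar above 1.13 rad), for 0.2 s.
At the end, for the whole second after the job is handed in: All plates present are on the shaft flat to flat (within 5 mm, level within 0.06 rad, heights within 3 mm of a full stack); the ring is within 0.08 rad of its stop; the spanner is at rest on its stand's saddle, upright (0.12 rad), within 22 mm and 0.3 rad of the stand's middle and line (horizontal distance between each of plate1_mid, plate2_mid, plate3_mid and housing below 0.005 m and angle between the z axis of each of plate1_mid, plate2_mid, plate3_mid and the z axis of housing, either way round below 0.06 rad and angle between the x axis of each of plate1_mid, plate2_mid, plate3_mid and the x axis of housing, either way round below 0.25 rad and (z of plate1_mid in the frame of housing between 0.0535 and 0.0595 m or z of plate1_mid in the frame of housing between 0.0685 and 0.0745 m or z of plate1_mid in the frame of housing between 0.0835 and 0.0895 m) and (z of plate2_mid in the frame of housing between 0.0535 and 0.0595 m or z of plate2_mid in the frame of housing between 0.0685 and 0.0745 m or z of plate2_mid in the frame of housing between 0.0835 and 0.0895 m) and (z of plate3_mid in the frame of housing between 0.0535 and 0.0595 m or z of plate3_mid in the frame of housing between 0.0685 and 0.0745 m or z of plate3_mid in the frame of housing between 0.0835 and 0.0895 m) and linear speed of each of plate1, plate2, plate3, spanner below 0.02 m/s and value of joint collar above 1.12 rad and horizontal distance between spanner_grip and stand_top below 0.022 m and z of spanner in the frame of stand_top between -0.094 and -0.084 m and angle between spanner's own z axis and vertical below 0.12 rad and angle between the x axis of spanner and the x axis of stand_top, either way round below 0.3 rad); the robot touches nothing.
It fails at once if the jar or the blank flange is shifted more than 3 cm (distance of any of jar, blank_flange from where it was at the start of the episode above 0.03 m).
Of plate1, plate2, plate3 only 2 to 3 are there at a start; the rules pass over those that are not, and their reading is None.
At some moment in a run one of plate1, plate2, plate3 may be knocked a few centimetres aside while the robot is not near it.
It also fails if it takes over 210 s, if anything falls off the work surface, if the arm or the gripper's body presses on something with over 40 N, if the wrist force passes 120 N, or if a joint passes its speed limit or range.

## Working session

There is one attempt and no reset: what is moved stays moved. The work goes in short steps, Python scripts to look and compute and a shell command to move; the robot and the scene stay as the last step left them, time stands still between calls to the robot, and variables do not carry over. Pictures are saved under pics/ and viewed, about 12 in all and at most 16, crops included, and the job is handed in when it is done.

```bash
mkdir -p pics; cat > h.py <<'E'
import numpy as np, cv2
from station import ctrl
def shot(n,save=None):
    o=ctrl.get_obs(); c=ctrl.camera(n)
    if n=='wrist':
        from scipy.spatial.transform import Rotation as Ro
        T=np.eye(4);T[:3,:3]=Ro.from_euler('xyz',o['eef_rot']).as_matrix();T[:3,3]=o['ee_pos']
        M=T@np.array(c['tool_from_camera'])
        c['R']=M[:3,:3].T;c['t']=-M[:3,:3].T@M[:3,3]
    c['R']=np.array(c['R']);c['t']=np.array(c['t'])
    c['K']=np.array([[c['fx'],0,c['cx']],[0,c['fy'],c['cy']],[0,0,1.]])
    if save: cv2.imwrite('pics/'+save,c['pixels'][:,:,::-1])
    np.savez('/tmp/'+n+'.npz',**{k:v for k,v in c.items()})
    return c
def load(n): 
    z=np.load('/tmp/'+n+'.npz',allow_pickle=True); return {k:z[k] for k in z}
def ray(c,uv,z):
    u=cv2.undistortPoints(np.array(uv,float).reshape(-1,1,2),c['K'],np.array(c['dist'],float)).reshape(-1,2)
    d=np.c_[u,np.ones(len(u))]@c['R']; o=-c['R'].T@c['t']
    return o+d*((z-o[2])/d[:,2])[:,None]
def proj(c,X):
    return cv2.projectPoints(np.array(X,float).reshape(-1,3),cv2.Rodrigues(c['R'])[0],c['t'],c['K'],np.array(c['dist'],float))[0].reshape(-1,2)
def cloud(c):
    """world xyz per pixel from depth"""
    h,w=c['depth'].shape; g=np.stack(np.meshgrid(np.arange(w),np.arange(h)),-1).reshape(-1,1,2).astype(float)
    u=cv2.undistortPoints(g,c['K'],np.array(c['dist'],float)).reshape(-1,2)
    d=np.c_[u,np.ones(len(u))]*c['depth'].reshape(-1,1)
    return ((d-c['t'])@c['R']).reshape(h,w,3)
E
python3 - <<'E'
from h import *
a=shot('top','top0.png'); b=shot('side','side0.png')
for c in (a,b): print(c['fx'],-c['R'].T@c['t'],(c['depth']>0).mean())
o=ctrl.get_obs(); print(o)
E
```

```text
408.1636787625845 [0.45198196 0.03848315 0.95992994] 0.9961522108843538
472.9996047996063 [0.25905451 0.87531055 0.65739278] 0.9963647959183674
{'time_s': 0.1, 'qpos': array([-1.25959060e+00,  3.00439840e-01,  1.52149534e+00, -5.00884484e-06,
        1.32069102e+00, -6.65876142e-02]), 'joint_vel': array([-0.00035739,  0.0002362 , -0.00150399, -0.00154605, -0.00221572,
        0.00060003]), 'tau': array([ 4.04448219e-03, -5.32638717e+01, -3.53284979e+01,  7.10049109e-02,
        2.34556070e-02, -5.60051922e-05]), 'ee_pos': array([ 0.20281834, -0.51101823,  0.22393973]), 'eef_rot': array([-3.14056107e+00, -6.39299672e-05,  3.77794553e-01]), 'force': array([-0.31322321,  0.52708376,  0.05246274]), 'moment': array([-0.02982133,  0.01649186,  0.03912251]), 'grip_width': 0.09419431929103958}
```

View pics/top0.png

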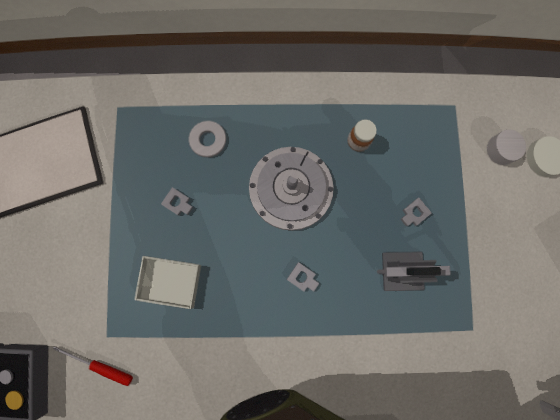

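View pics/side0.png

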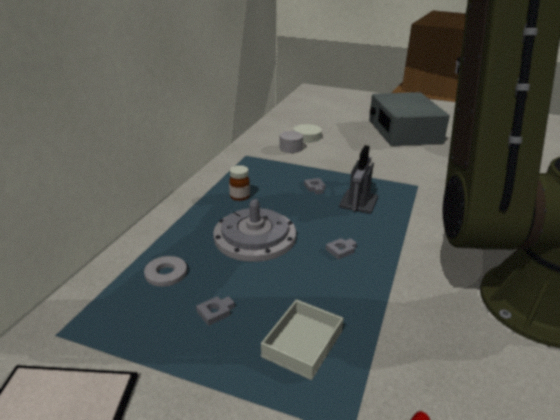

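```bash
python3 - <<'E'
from h import *
c=load('top'); P=cloud(c)
for n,(u,v) in dict(p1=(178,202),p2=(303,277),p3=(417,211)).items():
    s=P[v-22:v+22,u-22:u+22]; print(n,np.percentile(s[...,2],[5,50,95]))
    m=(P[...,2]>.008)&(P[...,2]<.03); w=np.zeros(m.shape,bool); w[v-22:v+22,u-22:u+22]=1
    m=(m&w).astype(np.uint8)
    cs,_=cv2.findContours(m,cv2.RETR_EXTERNAL,cv2.CHAIN_APPROX_NONE); k=max(cs,key=cv2.contourArea)
    X=ray(c,k.reshape(-1,2),.015)[:,:2]; r=cv2.minAreaRect((X*1000).astype(np.float32)); print(r, cv2.contourArea(k))
z=P[...,2]
for n,(u0,u1,v0,v1),lo in (('handle',(370,460,240,300),.135),('block',(370,460,240,300),.09),('shaft',(270,312,160,215),.085)):
    m=np.zeros(z.shape,bool); m[v0:v1,u0:u1]=z[v0:v1,u0:u1]>lo
    q=P[m]; 
    if len(q): print(n,len(q),q.mean(0),q.min(0),q.max(0),cv2.minAreaRect((q[:,:2]*1000).astype(np.float32)))
im=c['pixels'][:,:,::-1]
A=cv2.resize(im[140:240,240:340],None,fx=5,fy=5,interpolation=3); B=cv2.resize(im[235:305,370:470],None,fx=3,fy=3,interpolation=3)
o=np.zeros((500,800,3),np.uint8);o[:,:500]=A;o[:210,500:]=B;cv2.imwrite('pics/z1.png',o)
E
```

```text
p1 [-0.00184892  0.00123847  0.01640252]
((612.3792114257812, 262.55706787109375), (66.9962158203125, 48.27443313598633), 57.22120666503906) 447.0
p2 [-0.00200719  0.0013315   0.01660516]
((431.3336486816406, -31.140830993652344), (66.51283264160156, 48.11676788330078), 55.08213806152344) 486.5
p3 [-0.0014489   0.00179627  0.016982  ]
((579.349853515625, -297.23687744140625), (49.869720458984375, 68.54580688476562), 37.70341873168945) 449.0
handle 277 [ 0.44532332 -0.2428403   0.20361703] [ 0.43663905 -0.29120701  0.13518083] [0.45300413 0.03848315 0.95992994] ((448.3779602050781, -126.44094848632812), (329.9154052734375, 15.959332466125488), 88.26776123046875)
block 1121 [ 0.44477362 -0.25394187  0.13218407] [ 0.42124269 -0.33192268  0.09081218] [0.46805026 0.03848315 0.95992994] ((447.05694580078125, -146.64305114746094), (370.3814697265625, 46.029510498046875), 88.66006469726562)
shaft 99 [0.62265857 0.00130184 0.18650445] [ 0.45198196 -0.01457814  0.08616526] [0.65379859 0.03848315 0.95992994] ((551.355224609375, 11.061296463012695), (22.846267700195312, 204.90509033203125), 80.9352798461914)
```

View pics/z1.png

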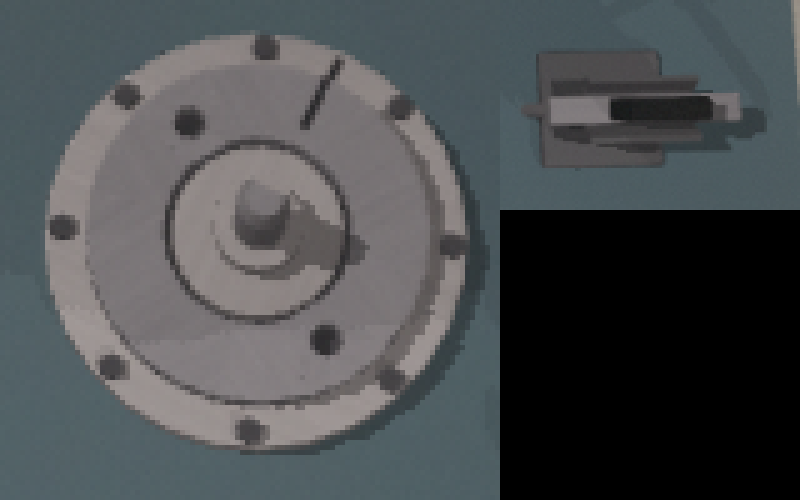

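```bash
python3 - <<'E'
from h import *
c=load('top')
f=lambda x,y:(240+x/5-.4,140+y/5-.4)
h=ray(c,[f(190,123),f(326,340)],.035);print('holes',h, h.mean(0), np.linalg.norm(h[0]-h[1]),np.arctan2(*(h[0]-h[1])[1::-1]))
# ring inner gap circle, ring outer, housing outer by extents
print('inner',ray(c,[f(258,230)],.035))
print('disc',ray(c,[f(255,242)],.019))
g=lambda x,y:(370+(x-500)/3-.33,235+y/3-.33)
b=ray(c,[g(550,109),g(740,107)],.112);print('bar',b,b.mean(0),b[0]-b[1])
print('handle',ray(c,[g(610,108),g(712,108)],.162))
E
```

```text
holes [[ 0.6965884   0.02646927  0.035     ]
 [ 0.59334068 -0.03458746  0.035     ]] [ 0.64496454 -0.00405909  0.035     ] 0.1199500622884504 0.534043462137346
inner [[ 0.645233   -0.00431192  0.035     ]]
disc [[ 0.64282968 -0.00352989  0.019     ]]
bar [[ 0.4459678  -0.19564818  0.112     ]
 [ 0.44375712 -0.33252456  0.112     ]] [ 0.44486246 -0.26408637  0.112     ] [0.00221068 0.13687638 0.        ]
handle [[ 0.44599126 -0.22198412  0.162     ]
 [ 0.44413858 -0.29128871  0.162     ]]
```

```bash
python3 -m creep '{"translation":[[120,125,40],[120,125,40],[120,125,40],[120,125,40],[120,125,40]],"yaw":[0.59,0.59,0.59,0.59,0.59],"gripper":[0,0,0,0,0]}'; python3 -m creep '{"translation":[[122,122,40],[122,122,40],[122,122,40],[122,122,40],[122,122,40]],"yaw":[0.588,0.588,0.588,0.588,0.588],"gripper":[0,0,0,0,0]}'
```

```text
time_s: 0.52
ee_pos: [0.3256, -0.383, 0.2653]
eef_rot: [3.141, -0.0, 0.977]
force: [-0.5, -0.5, 0.3]
grip_width: 0.0936
time_s: 0.93
ee_pos: [0.4502, -0.2578, 0.3064]
eef_rot: [3.14, -0.0, 1.575]
force: [0.0, -1.1, -0.1]
grip_width: 0.0941
```

```bash
python3 - <<'E'
from h import *
c=shot('wrist','w1.png'); o=ctrl.get_obs(); print(o['ee_pos'],o['eef_rot'])
print(proj(c,[[.4449,-.2641,.162],[.445,-.1957,.112],[.4438,-.3325,.112]]),-c['R'].T@c['t'])
E
```

```text
[ 0.45047513 -0.25760848  0.30634461] [ 3.13952190e+00 -2.34176278e-04  1.58180300e+00]
[[275.20794143 211.02741376]
 [276.11300354 133.4631853 ]
 [275.09813916 260.92865169]] [ 0.45036459 -0.19044804  0.46783893]
```

View pics/w1.png

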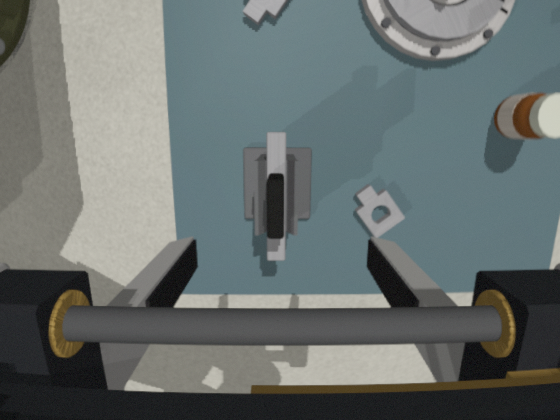

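```bash
python3 -m creep '{"translation":[[-6,-6,-40],[-6,-6,-80],[-6,-6,-115],[-6,-6,-115],[-6,-6,-115]],"yaw":[-0.026,-0.026,-0.026,-0.026,-0.026],"gripper":[0,0,0,0,0]}' && python3 -m creep '{"translation":[[0,0,-25],[0,0,-50],[0,0,-50],[0,0,-50],[0,0,-50]],"yaw":[0,0,0,0,0],"gripper":[0,0,0,0,0]}'
```

```text
time_s: 1.4
ee_pos: [0.4439, -0.2637, 0.191]
eef_rot: [-3.141, -0.002, 1.554]
force: [0.5, -0.6, 0.3]
grip_width: 0.0942
time_s: 1.82
ee_pos: [0.4448, -0.2645, 0.1437]
eef_rot: [3.139, 0.0, 1.554]
force: [0.9, 0.4, 0.1]
grip_width: 0.0937
```

```bash
python3 -m creep '{"translation":[[0,0,-3],[0,0,-3],[0,0,-3],[0,0,-3],[0,0,-3]],"yaw":[0,0,0,0,0],"gripper":[255,255,255,255,255]}' 50 && python3 -m creep '{"translation":[[0,0,0],[0,0,0],[0,0,0],[0,0,0]],"yaw":[0,0,0,0],"gripper":[255,255,255,255]}'
```

```text
time_s: 2.23
ee_pos: [0.4449, -0.2646, 0.141]
eef_rot: [3.139, 0.0, 1.554]
force: [-0.5, 0.2, 0.2]
grip_width: 0.0642
time_s: 2.57
ee_pos: [0.4448, -0.2646, 0.141]
eef_rot: [3.139, 0.0, 1.554]
force: [0.5, 0.4, 0.1]
grip_width: 0.0374
```

```bash
python3 -m creep '{"translation":[[0,0,0],[0,0,0],[0,0,0],[0,0,0],[0,0,0]],"yaw":[0,0,0,0,0],"gripper":[255,255,255,255,255]}' && python3 -m creep '{"translation":[[0,0,20],[0,0,50],[0,0,90],[0,0,130],[0,0,130]],"yaw":[0,0,0,0,0],"gripper":[255,255,255,255,255]}'
```

```text
time_s: 2.98
ee_pos: [0.4447, -0.2645, 0.1409]
eef_rot: [3.139, 0.0, 1.554]
force: [-0.8, 0.2, -0.7]
grip_width: 0.016
time_s: 3.4
ee_pos: [0.4462, -0.2655, 0.2784]
eef_rot: [3.13, 0.006, 1.554]
force: [0.6, -0.4, -2.8]
grip_width: 0.0158
```

```bash
python3 -m creep '{"translation":[[100,130,0],[100,130,0],[100,130,0],[100,130,0],[100,130,0]],"yaw":[-0.52,-0.52,-0.52,-0.52,-0.52],"gripper":[255,255,255,255,255]}' && python3 -m creep '{"translation":[[98,131,-10],[98,131,-10],[98,131,-10],[98,131,-10],[98,131,-10]],"yaw":[-0.51,-0.51,-0.51,-0.51,-0.51],"gripper":[255,255,255,255,255]}' && python3 -m creep '{"translation":[[0,0,0],[0,0,0]],"yaw":[0,0],"gripper":[255,255]}'
```

```text
time_s: 3.82
ee_pos: [0.5481, -0.1319, 0.2774]
eef_rot: [3.131, 0.005, 1.03]
force: [-1.1, 0.5, -3.1]
grip_width: 0.0156
time_s: 4.23
ee_pos: [0.6479, 0.0044, 0.2647]
eef_rot: [3.134, 0.007, 0.515]
force: [-1.7, -0.1, -3.5]
grip_width: 0.0159
time_s: 4.4
ee_pos: [0.6477, 0.0052, 0.2628]
eef_rot: [3.135, 0.009, 0.518]
force: [-0.3, -1.3, -3.4]
grip_width: 0.0158
```

```bash
python3 -m creep '{"translation":[[-3,-9,-20],[-3,-9,-50],[-3,-9,-72],[-3,-9,-72],[-3,-9,-72]],"yaw":[0.016,0.016,0.016,0.016,0.016],"gripper":[255,255,255,255,255]}' && python3 - <<'E'
from h import *
o=ctrl.get_obs(); print(o['ee_pos'],o['eef_rot'])
c=shot('wrist','w2.png'); s=shot('side')
from scipy.spatial.transform import Rotation as Ro
R=Ro.from_euler('xyz',o['eef_rot']).as_matrix()
tips=np.array([o['ee_pos']+R@[sx*.06,0,.133] for sx in(1,-1)]); print(tips)
print('w tips',proj(c,tips),'w holes',proj(c,[[.6966,.0265,.035],[.5933,-.0346,.035]]))
print('s tips',proj(s,tips)); k=proj(s,[.645,-.004,.06])[0].astype(int);print(k)
im=s['pixels'][k[1]-65:k[1]+35,k[0]-65:k[0]+65,::-1]
a=cv2.resize(im,None,fx=3.07,fy=3.07,interpolation=3)
b=c['pixels'][:300,:400:,::-1]
cv2.imwrite('pics/z2.png',np.hstack([a[:300,:399],b]))
E
```

```text
time_s: 4.82
ee_pos: [0.6441, -0.0049, 0.1908]
eef_rot: [3.136, 0.01, 0.533]
force: [0.6, -0.4, -3.1]
grip_width: 0.0157
[ 0.64406878 -0.00487226  0.19079724] [3.13605574 0.01015328 0.53349389]
[[ 0.69494005  0.02431807  0.05719694]
 [ 0.59162111 -0.03670416  0.05841532]]
w tips [[281.89713244 137.2157487 ]
 [282.00051613 270.97016029]] w holes [[280.60550564 133.42803899]
 [280.8824841  258.75447522]]
s tips [[229.59599385 218.64624521]
 [279.42916484 214.25878128]]
[253 215]
```

View pics/z2.png

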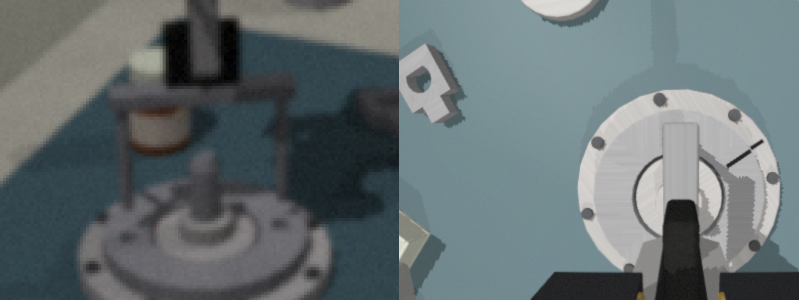

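```bash
python3 -m creep '{"translation":[[1.7,2.2,-5],[1.7,2.2,-12],[1.7,2.2,-20],[1.7,2.2,-26],[1.7,2.2,-26]],"yaw":[0,0,0,0,0],"gripper":[255,255,255,255,255]}'; python3 -m creep '{"translation":[[0,0,-3],[0,0,-6],[0,0,-9],[0,0,-9]],"yaw":[0,0,0,0],"gripper":[255,255,255,255]}'
```

```text
time_s: 5.33
ee_pos: [0.6462, -0.0022, 0.165]
eef_rot: [3.135, 0.009, 0.534]
force: [-0.6, -0.0, -4.3]
grip_width: 0.0159
time_s: 5.67
ee_pos: [0.646, -0.0022, 0.1553]
eef_rot: [3.136, 0.01, 0.534]
force: [-1.2, -0.3, -2.8]
grip_width: 0.0159
```

```bash
python3 -m creep '{"translation":[[0,0,0],[0,0,0],[0,0,0]],"yaw":[0,0,0],"gripper":[255,255,255]}'; python3 -m creep '{"translation":[[-1,-1.5,0],[-1,-1.5,0],[-1,-1.5,0],[-1,-1.5,0],[-1,-1.5,0]],"yaw":[0.08,0.16,0.24,0.32,0.4],"gripper":[255,255,255,255,255]}';python3 -m creep '{"translation":[[0,0,0],[0,0,0],[0,0,0],[0,0,0],[0,0,0]],"yaw":[0.08,0.16,0.24,0.32,0.36],"gripper":[255,255,255,255,255]}'; python3 -c "
from h import *
print(ctrl.get_obs()['moment'])"
```

```text
time_s: 5.92
ee_pos: [0.6461, -0.0022, 0.1555]
eef_rot: [3.136, 0.009, 0.534]
force: [0.2, 0.0, -3.1]
grip_width: 0.0158
time_s: 6.33
ee_pos: [0.6447, -0.0031, 0.1556]
eef_rot: [3.137, 0.009, 0.938]
force: [-3.5, 4.4, -1.9]
grip_width: 0.0155
time_s: 6.75
ee_pos: [0.6443, -0.0029, 0.1556]
eef_rot: [3.138, 0.009, 1.302]
force: [-2.3, 0.9, -3.3]
grip_width: 0.0157
[ 0.18018852  0.56184189 -0.21834876]
```

```bash
python3 -m creep '{"translation":[[0,0,0],[0,0,0],[0,0,0],[0,0,0],[0,0,0]],"yaw":[0.05,0.1,0.12,0.14,0.16],"gripper":[255,255,255,255,255]}'; python3 -c "
from h import *
print(ctrl.get_obs()['moment'])"; python3 -m creep '{"translation":[[0,0,0],[0,0,0],[0,0,0],[0,0,0]],"yaw":[0.03,0.06,0.09,0.12],"gripper":[255,255,255,255]}'; python3 -c "
from h import *
print(ctrl.get_obs()['moment'])"
```

```text
time_s: 7.17
ee_pos: [0.6442, -0.0029, 0.1556]
eef_rot: [3.138, 0.009, 1.462]
force: [-1.6, 0.4, -3.8]
grip_width: 0.0156
[ 0.03916009  0.30488468 -0.18470152]
time_s: 7.5
ee_pos: [0.6442, -0.0029, 0.1556]
eef_rot: [3.139, 0.009, 1.584]
force: [-0.7, 0.0, -3.8]
grip_width: 0.0158
[-0.04727823  0.12436202 -0.21349095]
```

```bash
M='from h import *
print(ctrl.get_obs()["moment"])'; python3 -m creep '{"translation":[[0,0,0],[0,0,0]],"yaw":[0.025,0.05],"gripper":[255,255]}'; python3 -c "$M";python3 -m creep '{"translation":[[0,0,0],[0,0,0]],"yaw":[0.025,0.05],"gripper":[255,255]}'; python3 -c "$M"; python3 -m creep '{"translation":[[0,0,0],[0,0,0]],"yaw":[0.025,0.05],"gripper":[255,255]}'; python3 -c "$M"
```

```text
time_s: 7.67
ee_pos: [0.6442, -0.003, 0.1556]
eef_rot: [3.139, 0.009, 1.635]
force: [-1.3, 0.5, -4.4]
grip_width: 0.0156
[-0.02940625  0.17234468 -0.18245281]
time_s: 7.83
ee_pos: [0.6442, -0.003, 0.1557]
eef_rot: [3.139, 0.009, 1.686]
force: [0.4, 0.0, -3.7]
grip_width: 0.0157
[-0.05336837  0.15171339 -0.16878768]
time_s: 8.0
ee_pos: [0.6442, -0.003, 0.1557]
eef_rot: [3.139, 0.009, 1.737]
force: [0.2, -0.1, -5.0]
grip_width: 0.0157
[-0.05801757  0.05500119 -0.22074511]
```

```bash
M='from h import *
print(ctrl.get_obs()["moment"])'; python3 -m creep '{"translation":[[0,0,0],[0,0,0]],"yaw":[0.02,0.04],"gripper":[255,255]}'; python3 -c "$M";python3 -m creep '{"translation":[[0,0,0],[0,0,0]],"yaw":[0.02,0.04],"gripper":[255,255]}'; python3 -c "$M"; 
```

```text
time_s: 8.17
ee_pos: [0.6442, -0.003, 0.1557]
eef_rot: [3.139, 0.009, 1.778]
force: [-1.2, -0.5, -3.9]
grip_width: 0.0159
[ 0.02674793  0.05916084 -0.63037065]
time_s: 8.33
ee_pos: [0.6442, -0.003, 0.1557]
eef_rot: [3.139, 0.009, 1.819]
force: [-0.4, 0.3, -4.3]
grip_width: 0.0164
[ 0.09312102  0.10511587 -1.22432509]
```

```bash
python3 -m creep '{"translation":[[0,0,0],[0,0,0],[0,0,0]],"yaw":[0,0,0],"gripper":[255,255,255]}'; python3 -m creep '{"translation":[[0,0,0],[0,0,0],[0,0,0]],"yaw":[-0.05,-0.095,-0.095],"gripper":[255,255,255]}';  python3 -c 'from h import *
print(ctrl.get_obs()["moment"])'; python3 -m creep '{"translation":[[0,0,10],[0,0,30],[0,0,60],[0,0,100],[0,0,120]],"yaw":[0,0,0,0,0],"gripper":[255,255,255,255,255]}'
```

```text
time_s: 8.58
ee_pos: [0.6442, -0.0031, 0.1557]
eef_rot: [3.139, 0.009, 1.818]
force: [-1.7, 0.8, -4.0]
grip_width: 0.0162
time_s: 8.83
ee_pos: [0.6443, -0.003, 0.1559]
eef_rot: [3.138, 0.009, 1.722]
force: [-0.0, -0.6, -4.1]
grip_width: 0.0157
[ 0.01389286 -0.0693325   0.00897445]
time_s: 9.25
ee_pos: [0.6449, -0.003, 0.2817]
eef_rot: [3.132, 0.01, 1.724]
force: [0.7, 0.4, -1.7]
grip_width: 0.0158
```

```bash
python3 -m creep '{"translation":[[-100,-130,0],[-100,-130,0],[-100,-130,0],[-100,-130,0],[-100,-130,0]],"yaw":[-0.09,-0.09,-0.09,-0.09,-0.09],"gripper":[255,255,255,255,255]}' && python3 -m creep '{"translation":[[-98,-128,0],[-98,-128,0],[-98,-128,0],[-98,-128,0],[-98,-128,0]],"yaw":[-0.08,-0.08,-0.08,-0.08,-0.08],"gripper":[255,255,255,255,255]}' && python3 -m creep '{"translation":[[0,0,0],[0,0,0]],"yaw":[0,0],"gripper":[255,255]}'
```

```text
time_s: 9.67
ee_pos: [0.542, -0.1374, 0.2836]
eef_rot: [3.131, 0.013, 1.632]
force: [0.3, -0.5, -2.7]
grip_width: 0.0157
time_s: 10.08
ee_pos: [0.4406, -0.2699, 0.2849]
eef_rot: [3.131, 0.015, 1.549]
force: [-0.3, 0.6, -3.3]
grip_width: 0.0155
time_s: 10.25
ee_pos: [0.4404, -0.2704, 0.2859]
eef_rot: [3.13, 0.016, 1.549]
force: [0.3, 0.3, -3.2]
grip_width: 0.0157
```

```bash
python3 -m creep '{"translation":[[4.5,6,-20],[4.5,6,-60],[4.5,6,-95],[4.5,6,-110],[4.5,6,-110]],"yaw":[0.005,0.005,0.005,0.005,0.005],"gripper":[255,255,255,255,255]}' && python3 -m creep '{"translation":[[0,0,-8],[0,0,-16],[0,0,-24],[0,0,-27],[0,0,-27]],"yaw":[0,0,0,0,0],"gripper":[255,255,255,255,255]}'
```

```text
time_s: 10.67
ee_pos: [0.4444, -0.2625, 0.1726]
eef_rot: [3.135, 0.013, 1.557]
force: [-0.2, -0.1, -4.0]
grip_width: 0.0154
time_s: 11.08
ee_pos: [0.4444, -0.2624, 0.1453]
eef_rot: [3.135, 0.013, 1.557]
force: [-0.6, 0.2, -3.3]
grip_width: 0.0156
```

```bash
python3 -m creep '{"translation":[[0,-1,-2],[0,-1,-4.5],[0,-1,-4.5]],"yaw":[0,0,0],"gripper":[255,255,255]}' && python3 -m creep '{"translation":[[0,0,0],[0,0,0],[0,0,0],[0,0,0],[0,0,0]],"yaw":[0,0,0,0,0],"gripper":[120,60,0,0,0]}' && python3 -m creep '{"translation":[[0,0,10],[0,0,40],[0,0,80],[0,0,120],[0,0,160]],"yaw":[0,0,0,0,0],"gripper":[0,0,0,0,0]}' 
```

```text
time_s: 11.33
ee_pos: [0.4446, -0.2637, 0.1414]
eef_rot: [3.134, 0.013, 1.557]
force: [-0.7, -0.4, -0.7]
grip_width: 0.0155
time_s: 11.75
ee_pos: [0.4447, -0.2638, 0.1415]
eef_rot: [3.134, 0.013, 1.557]
force: [0.6, -1.0, 0.4]
grip_width: 0.0455
time_s: 12.17
ee_pos: [0.4443, -0.2635, 0.3043]
eef_rot: [3.133, 0.014, 1.557]
force: [-0.2, 1.8, 0.2]
grip_width: 0.079
```

```bash
python3 -m creep '{"translation":[[60,130,0],[60,130,0],[60,130,0],[60,130,0],[60,130,0]],"yaw":[-0.6,-0.6,-0.6,-0.6,-0.6],"gripper":[0,0,0,0,0]}' && python3 -m creep '{"translation":[[72,126,-80],[72,126,-80],[72,126,-80],[72,126,-80],[72,126,-80]],"yaw":[-0.6,-0.6,-0.6,-0.6,-0.6],"gripper":[0,0,0,0,0]}' && python3 -m creep '{"translation":[[0,0,0],[0,0,0],[0,0,0],[0,0,0]],"yaw":[-0.36,-0.36,-0.36,-0.36],"gripper":[0,0,0,0]}'
python3 - <<'E'
from h import *
o=ctrl.get_obs(); print(o['ee_pos'],o['eef_rot'])
c=shot('wrist','w3.png'); t=shot('top','top3.png')
print(proj(c,[[.645,-.004,.103],[.645,-.004,.049]]))
E
```

```text
time_s: 12.58
ee_pos: [0.5056, -0.1294, 0.3052]
eef_rot: [3.133, 0.013, 0.976]
force: [0.4, 0.4, 0.2]
grip_width: 0.0939
time_s: 13.0
ee_pos: [0.578, 0.0008, 0.2224]
eef_rot: [3.135, 0.016, 0.373]
force: [-0.8, -0.3, 0.3]
grip_width: 0.0941
time_s: 13.33
ee_pos: [0.5781, 0.0009, 0.2231]
eef_rot: [3.135, 0.015, 0.008]
force: [0.7, -0.2, 0.1]
grip_width: 0.0939
[0.57808911 0.00091182 0.22307276] [3.13509813 0.01546205 0.00804899]
[[288.13461237 126.30941682]
 [286.72187367 125.62729675]]
```

View pics/w3.png

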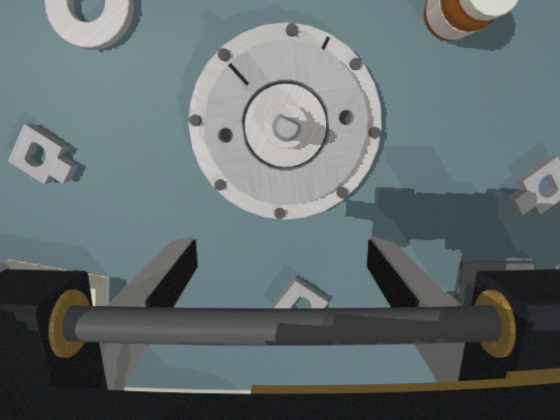

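View pics/top3.png

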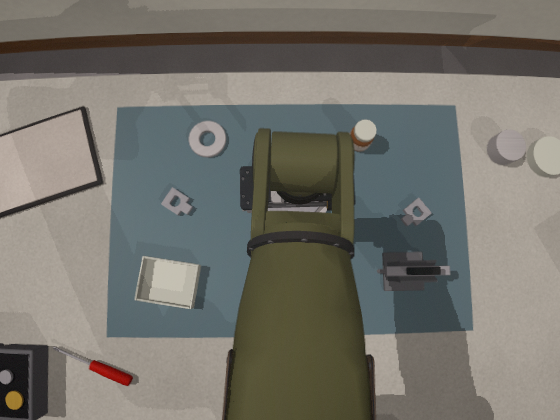

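```bash
python3 - <<'E'
from h import *
c=load('wrist'); im=c['pixels'][95:155,257:317,::-1]
a=cv2.resize(im,None,fx=8,fy=8,interpolation=cv2.INTER_CUBIC); a=cv2.convertScaleAbs(a,alpha=1.6,beta=-60)
P=cloud(c); z=P[95:155,257:317,2]; b=np.clip((z-.03)/.08*255,0,255).astype(np.uint8); b=cv2.resize(b,(300,300),interpolation=0)
o=np.zeros((480,780,3),np.uint8);o[:,:480]=a;o[:300,480:]=b[...,None]; cv2.imwrite('pics/z3.png',o)
for lo,hi in((.098,.12),(.06,.095)):
  m=(z>lo)&(z<hi); q=P[95:155,257:317][m]; print(len(q),q.mean(0), np.median(q[:,2]))
print(ray(c,[(225,135),(346,117)],.035))
E
```

```text
491 [ 0.64383394 -0.00187452  0.10290828] 0.10363116339260002
8 [0.63796827 0.00155498 0.09460191] 0.0947791148255401
[[ 0.6355123   0.05668882  0.035     ]
 [ 0.6538101  -0.06241966  0.035     ]]
```

View pics/z3.png

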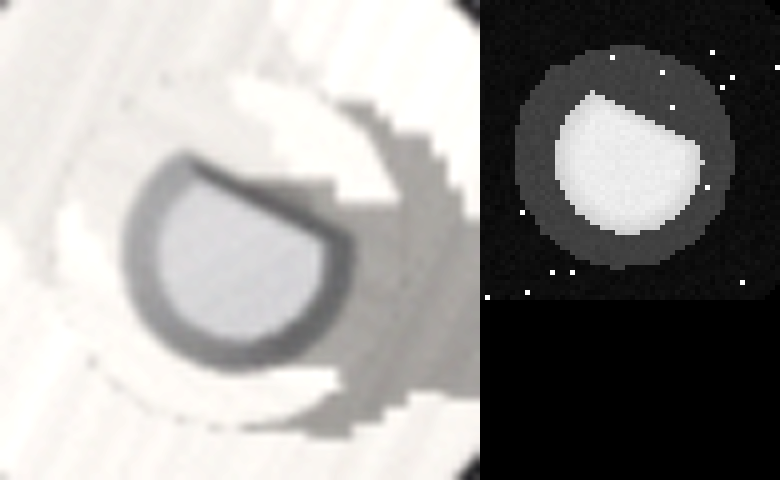

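```bash
python3 -m creep '{"translation":[[-90,-40,0],[-90,-40,0],[-90,-40,0],[-90,-40,0],[-90,-40,0]],"yaw":[0.5,0.5,0.5,0.5,0.5],"gripper":[0,0,0,0,0]}' && python3 -m creep '{"translation":[[-88,-37,-63],[-88,-37,-63],[-88,-37,-63],[-88,-37,-63],[-88,-37,-63]],"yaw":[0.45,0.45,0.45,0.45,0.45],"gripper":[0,0,0,0,0]}'
cat > pl.py <<'E'
import sys
from h import *
def plate(c,guess):
    P=cloud(c); m=(P[...,2]>.009)&(P[...,2]<.02)&(np.hypot(P[...,0]-guess[0],P[...,1]-guess[1])<.06)
    m=cv2.morphologyEx(m.astype(np.uint8),cv2.MORPH_OPEN,np.ones((3,3)))
    cs,_=cv2.findContours(m,cv2.RETR_EXTERNAL,cv2.CHAIN_APPROX_NONE); k=max(cs,key=cv2.contourArea)
    X=(ray(c,k.reshape(-1,2),.015)[:,:2]*1000).astype(np.float32)
    (cx,cy),(w,h),a=cv2.minAreaRect(X); 
    if h>w: a+=90
    a=np.radians(a); d=np.array([np.cos(a),np.sin(a)])
    M=cv2.moments(X.reshape(-1,1,2)); g=np.array([M['m10'],M['m01']])/M['m00']
    if (g-[cx,cy])@d<0: d=-d
    b=(np.array([cx,cy])+9*d)/1000
    return b,np.arctan2(d[1],d[0]),(w,h)
if __name__=='__main__':
    o=ctrl.get_obs(); c=shot('wrist'); b,a,s=plate(c,[float(x) for x in sys.argv[1:3]])
    print('bore',b,'yaw',a,s); e=o['ee_pos']
    dy=(a-o['eef_rot'][2]+np.pi)%(2*np.pi)-np.pi
    print('tcp',e,o['eef_rot'],'go mm',(b-e[:2])*1000,'dyaw',dy)
E
python3 pl.py .4365 -.0238
```

```text
time_s: 13.85
ee_pos: [0.4876, -0.0397, 0.2239]
eef_rot: [3.134, 0.014, 0.526]
force: [0.5, 0.1, 0.7]
grip_width: 0.0941
time_s: 14.27
ee_pos: [0.3991, -0.0769, 0.1607]
eef_rot: [3.135, 0.014, 0.977]
force: [0.7, 0.1, 0.7]
grip_width: 0.0942
bore [ 0.43640885 -0.02217936] yaw 0.9592625685842441 (65.96281433105469, 48.22826385498047)
tcp [ 0.39905319 -0.07693159  0.16065578] [3.13489031 0.01442836 0.97740868] go mm [37.35565732 54.75222608] dyaw -0.018146112514983326
```

```bash
python3 -m creep '{"translation":[[37,54,-20],[37,54,-50],[37,54,-80],[37,54,-110],[37,54,-110]],"yaw":[-0.018,-0.018,-0.018,-0.018,-0.018],"gripper":[0,0,0,0,0]}' && python3 -m creep '{"translation":[[0,0,-15],[0,0,-28],[0,0,-28],[0,0,-28]],"yaw":[0,0,0,0],"gripper":[0,0,0,0]}'
```

```text
time_s: 14.73
ee_pos: [0.4356, -0.0218, 0.0472]
eef_rot: [3.14, 0.017, 0.952]
force: [-1.4, -0.4, -0.0]
grip_width: 0.094
time_s: 15.07
ee_pos: [0.4371, -0.0218, 0.0207]
eef_rot: [3.138, 0.016, 0.95]
force: [-0.6, 0.0, 0.2]
grip_width: 0.0933
```

```bash
python3 -m creep '{"translation":[[0,0,0],[0,0,0],[0,0,0],[0,0,0],[0,0,0]],"yaw":[0.008,0.008,0.008,0.008,0.008],"gripper":[255,255,255,255,255]}' 40 && python3 -m creep '{"translation":[[0,0,0],[0,0,0],[0,0,0],[0,0,0],[0,0,0]],"yaw":[0,0,0,0,0],"gripper":[255,255,255,255,255]}' && python3 -m creep '{"translation":[[0,0,20],[0,0,60],[0,0,100],[0,0,140],[0,0,150]],"yaw":[0,0,0,0,0],"gripper":[255,255,255,255,255]}'
```

```text
time_s: 15.48
ee_pos: [0.4372, -0.0218, 0.0209]
eef_rot: [3.138, 0.016, 0.957]
force: [-0.5, -0.5, 0.4]
grip_width: 0.0642
time_s: 15.9
ee_pos: [0.4372, -0.0218, 0.0209]
eef_rot: [3.138, 0.016, 0.957]
force: [0.0, -0.4, 2.3]
grip_width: 0.0477
time_s: 16.32
ee_pos: [0.4388, -0.022, 0.1764]
eef_rot: [3.131, 0.013, 0.957]
force: [0.6, -0.3, -0.6]
grip_width: 0.0474
```

```bash
python3 -m creep '{"translation":[[100,9,0],[100,9,0],[100,9,0],[100,9,0],[100,9,0]],"yaw":[-0.6,-0.6,-0.6,-0.6,-0.6],"gripper":[255,255,255,255,255]}' && python3 -m creep '{"translation":[[104,9,0],[104,9,0],[104,9,0],[104,9,0],[104,9,0]],"yaw":[-0.6,-0.6,-0.6,-0.6,-0.6],"gripper":[255,255,255,255,255]}' && python3 -m creep '{"translation":[[0,0,0],[0,0,0],[0,0,0],[0,0,0]],"yaw":[-0.2,-0.2,-0.2,-0.2],"gripper":[255,255,255,255]}'
python3 - <<'E'
from h import *
c=load('wrist'); s=shot('side'); z=shot('wrist')
k=proj(s,[.645,-.004,.1])[0].astype(int); a=cv2.resize(s['pixels'][k[1]-60:k[1]+40,k[0]-65:k[0]+65,::-1],None,fx=3,fy=3,interpolation=3)
b=cv2.resize(z['pixels'][60:,:,::-1],(400,257),interpolation=cv2.INTER_AREA); o=np.zeros((300,800,3),np.uint8); o[:300,:390]=a;o[:257,400:]=b; cv2.imwrite('pics/z4.png',o)
E
```

```text
time_s: 16.73
ee_pos: [0.5393, -0.0128, 0.1749]
eef_rot: [3.132, 0.014, 0.351]
force: [-0.0, 0.0, -2.3]
grip_width: 0.0477
time_s: 17.15
ee_pos: [0.6437, -0.0036, 0.1726]
eef_rot: [3.132, 0.017, -0.255]
force: [-0.1, 0.5, -1.6]
grip_width: 0.0476
time_s: 17.48
ee_pos: [0.6435, -0.0037, 0.1717]
eef_rot: [3.131, 0.018, -0.453]
force: [-0.3, 0.0, -1.8]
grip_width: 0.0476
```

View pics/z4.png

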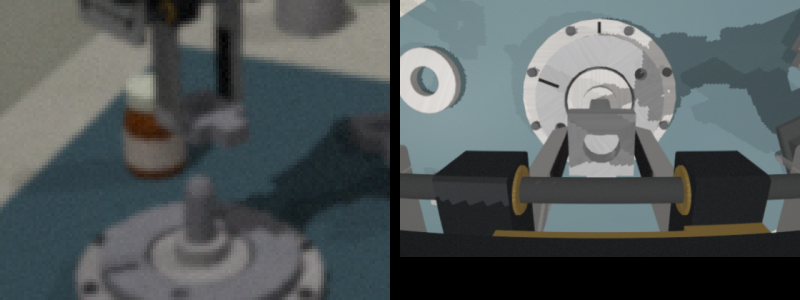

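```bash
cat > held.py <<'E'
from h import *
from scipy.spatial.transform import Rotation as Ro
o=ctrl.get_obs(); c=shot('wrist'); R=Ro.from_euler('xyz',o['eef_rot']).as_matrix()
L=(cloud(c)-o['ee_pos'])@R   # tool coords
m=(L[...,2]>.001)&(L[...,2]<.012)&(np.abs(L[...,0])<.05)&(np.abs(L[...,1])<.022)
q=L[m]; print(len(q),'top z tool',np.median(q[:,2]))
f=[]
for y in np.arange(-.018,.019,.004):
    s=q[np.abs(q[:,1]-y)<.002]; f.append(np.percentile(s[:,0],98) if len(s)>5 else np.nan)
print('front edge x mm',np.round(np.array(f)*1000,1))
s=q[np.abs(q[:,1])<.006]; xs=np.sort(s[:,0]); g=np.argmax(np.diff(xs)); print('bore flat..back',xs[g+1],xs[g],xs[0])
E
python3 held.py
```

```text
6346 top z tool 0.004830335966089469
front edge x mm [23.2 23.1 23.1 23.2 23.1 23.2 23.1 23.  23.  23. ]
bore flat..back 0.007579580352104641 -0.012250906082005415 -0.026438929573662968
```

```bash
python3 -m creep '{"translation":[[2,0,-15],[2,0,-30],[2,0,-42],[2,0,-42],[2,0,-42]],"yaw":[0.003,0.003,0.003,0.003,0.003],"gripper":[255,255,255,255,255]}' && python3 -m creep '{"translation":[[0,0,-8],[0,0,-16],[0,0,-24],[0,0,-30],[0,0,-30]],"yaw":[0,0,0,0,0],"gripper":[255,255,255,255,255]}'
```

```text
time_s: 18.05
ee_pos: [0.6454, -0.0036, 0.1301]
eef_rot: [3.131, 0.018, -0.45]
force: [-0.1, -0.2, -2.1]
grip_width: 0.0476
time_s: 18.47
ee_pos: [0.6447, -0.0036, 0.0982]
eef_rot: [3.13, 0.02, -0.449]
force: [-1.0, 0.1, -1.9]
grip_width: 0.0477
```

```bash
python3 -m creep '{"translation":[[0.5,0,-8],[0.5,0,-16],[0.5,0,-24],[0.5,0,-27],[0.5,0,-27]],"yaw":[0,0,0,0,0],"gripper":[255,255,255,255,255]}' && python3 -m creep '{"translation":[[0,0,-2],[0,0,-2]],"yaw":[0,0],"gripper":[255,255]}'
```

```text
time_s: 18.88
ee_pos: [0.6451, -0.0036, 0.0707]
eef_rot: [3.13, 0.021, -0.45]
force: [-0.0, -0.3, -1.0]
grip_width: 0.0477
time_s: 19.05
ee_pos: [0.6454, -0.0036, 0.0701]
eef_rot: [3.13, 0.02, -0.45]
force: [-5.8, 0.7, 11.7]
grip_width: 0.0477
```

```bash
python3 -m creep '{"translation":[[0,0,0],[0,0,0],[0,0,0],[0,0,0],[0,0,0]],"yaw":[0,0,0,0,0],"gripper":[0,0,0,0,0]}' && python3 -m creep '{"translation":[[0,0,20],[0,0,50],[0,0,90],[0,0,120],[0,0,120]],"yaw":[0,0,0,0,0],"gripper":[0,0,0,0,0]}' && python3 -m creep '{"translation":[[-32,110,-10],[-32,110,-10],[-32,110,-10],[-32,110,-10],[-32,110,-10]],"yaw":[0.6,0.6,0.6,0.6,0.6],"gripper":[0,0,0,0,0]}' && python3 -m creep '{"translation":[[-32,108,-20],[-32,108,-20],[-32,108,-20],[-32,108,-20],[-32,108,-20]],"yaw":[0.6,0.6,0.6,0.6,0.6],"gripper":[0,0,0,0,0]}' && python3 -m creep '{"translation":[[0,0,0],[0,0,0],[0,0,0],[0,0,0]],"yaw":[0.24,0.24,0.24,0.24],"gripper":[0,0,0,0]}'; python3 pl.py .6173 .2702
```

```text
time_s: 19.47
ee_pos: [0.6453, -0.0036, 0.0699]
eef_rot: [3.13, 0.02, -0.45]
force: [0.3, 0.1, 0.1]
grip_width: 0.0777
time_s: 19.88
ee_pos: [0.6474, -0.0037, 0.197]
eef_rot: [3.134, 0.011, -0.449]
force: [1.3, 0.2, 0.8]
grip_width: 0.094
time_s: 20.3
ee_pos: [0.6148, 0.1082, 0.1865]
eef_rot: [3.134, 0.011, 0.16]
force: [0.2, -0.6, 0.3]
grip_width: 0.0937
time_s: 20.72
ee_pos: [0.5818, 0.218, 0.1655]
eef_rot: [3.135, 0.013, 0.769]
force: [0.1, 0.2, 0.0]
grip_width: 0.0938
time_s: 21.05
ee_pos: [0.5817, 0.218, 0.165]
eef_rot: [3.135, 0.013, 1.005]
force: [1.1, 0.2, -0.4]
grip_width: 0.0941
bore [0.6159826  0.27202654] yaw 1.0027848126456733 (65.50357055664062, 48.478355407714844)
tcp [0.58171396 0.21800193 0.16504785] [3.13497082 0.01287782 1.00527763] go mm [34.26863924 54.02460782] dyaw -0.002492818234924421
```

```bash
python3 -m creep '{"translation":[[34,54,-20],[34,54,-50],[34,54,-80],[34,54,-114],[34,54,-114]],"yaw":[-0.002,-0.002,-0.002,-0.002,-0.002],"gripper":[0,0,0,0,0]}' && python3 -m creep '{"translation":[[0,0,-15],[0,0,-29],[0,0,-29],[0,0,-29]],"yaw":[0,0,0,0],"gripper":[0,0,0,0]}'
```

```text
time_s: 21.52
ee_pos: [0.6126, 0.2709, 0.0436]
eef_rot: [3.141, 0.021, 0.999]
force: [-1.2, -0.2, -1.6]
grip_width: 0.0941
time_s: 21.85
ee_pos: [0.6136, 0.2709, 0.0192]
eef_rot: [3.14, 0.02, 0.997]
force: [-11.0, -5.2, 25.5]
grip_width: 0.094
```

```bash
python3 -m creep '{"translation":[[2.5,1,2],[2.5,1,2],[2.5,1,2],[2.5,1,2]],"yaw":[0.005,0.005,0.005,0.005],"gripper":[0,0,0,0]}' && python3 -m creep '{"translation":[[0,0,0],[0,0,0],[0,0,0],[0,0,0],[0,0,0]],"yaw":[0,0,0,0,0],"gripper":[255,255,255,255,255]}' && python3 -m creep '{"translation":[[0,0,0],[0,0,0],[0,0,0],[0,0,0],[0,0,0]],"yaw":[0,0,0,0,0],"gripper":[255,255,255,255,255]}' && python3 -m creep '{"translation":[[0,0,20],[0,0,60],[0,0,100],[0,0,140],[0,0,160]],"yaw":[0,0,0,0,0],"gripper":[255,255,255,255,255]}' && python3 held.py
```

```text
time_s: 22.18
ee_pos: [0.6161, 0.2718, 0.0213]
eef_rot: [3.14, 0.02, 1.001]
force: [0.5, -0.1, 1.2]
grip_width: 0.094
time_s: 22.6
ee_pos: [0.6161, 0.2718, 0.0212]
eef_rot: [3.14, 0.02, 1.001]
force: [-0.2, 0.2, -0.6]
grip_width: 0.0643
time_s: 23.02
ee_pos: [0.616, 0.2718, 0.0212]
eef_rot: [3.14, 0.02, 1.001]
force: [-0.6, 0.3, -0.4]
grip_width: 0.0475
time_s: 23.43
ee_pos: [0.6169, 0.2722, 0.1867]
eef_rot: [3.136, 0.015, 1.001]
force: [-0.0, 1.0, -1.2]
grip_width: 0.0473
6416 top z tool 0.00499107715342639
front edge x mm [24.6 24.5 24.6 24.4 24.5 24.5 24.4 24.3 24.3 24.2]
bore flat..back 0.00885603027604423 -0.011499181773570732 -0.02596472226765068
```

```bash
python3 -m creep '{"translation":[[14,-135,0],[14,-135,0],[14,-135,0],[14,-135,0],[14,-135,0]],"yaw":[-0.6,-0.6,-0.6,-0.6,-0.6],"gripper":[255,255,255,255,255]}' && python3 -m creep '{"translation":[[14,-138,0],[14,-138,0],[14,-138,0],[14,-138,0],[14,-138,0]],"yaw":[-0.6,-0.6,-0.6,-0.6,-0.6],"gripper":[255,255,255,255,255]}' && python3 -m creep '{"translation":[[0,0,0],[0,0,0],[0,0,0],[0,0,0]],"yaw":[-0.24,-0.24,-0.24,-0.24],"gripper":[255,255,255,255]}'
```

```text
time_s: 23.9
ee_pos: [0.632, 0.1339, 0.1889]
eef_rot: [3.134, 0.013, 0.391]
force: [0.1, 0.3, -1.4]
grip_width: 0.0477
time_s: 24.32
ee_pos: [0.6458, -0.0084, 0.1878]
eef_rot: [3.133, 0.014, -0.22]
force: [-0.3, -0.1, -1.7]
grip_width: 0.0477
time_s: 24.65
ee_pos: [0.6457, -0.0084, 0.1871]
eef_rot: [3.133, 0.015, -0.456]
force: [1.0, -0.3, -2.0]
grip_width: 0.0475
```

```bash
python3 -m creep '{"translation":[[-1,5,-20],[-1,5,-40],[-1,5,-55],[-1,5,-55],[-1,5,-55]],"yaw":[0.006,0.006,0.006,0.006,0.006],"gripper":[255,255,255,255,255]}' && python3 -m creep '{"translation":[[0.3,0,-8],[0.3,0,-16],[0.3,0,-24],[0.3,0,-32],[0.3,0,-32]],"yaw":[0,0,0,0,0],"gripper":[255,255,255,255,255]}'
```

```text
time_s: 25.07
ee_pos: [0.6444, -0.0032, 0.1318]
eef_rot: [3.132, 0.016, -0.447]
force: [0.3, -0.2, -1.0]
grip_width: 0.0473
time_s: 25.48
ee_pos: [0.644, -0.0031, 0.0977]
eef_rot: [3.131, 0.018, -0.447]
force: [-0.3, -0.2, -2.0]
grip_width: 0.0475
```

Seat on the first plate at TCP ≈ 0.085.

```bash
python3 -m creep '{"translation":[[0.5,0,-6],[0.5,0,-11],[0.5,0,-11],[0.5,0,-11]],"yaw":[0,0,0,0],"gripper":[255,255,255,255]}' && python3 -m creep '{"translation":[[0,0,-2],[0,0,-2]],"yaw":[0,0],"gripper":[255,255]}'
```

```text
time_s: 25.82
ee_pos: [0.6444, -0.0032, 0.0865]
eef_rot: [3.131, 0.019, -0.447]
force: [-0.2, 0.2, -1.4]
grip_width: 0.0476
time_s: 25.98
ee_pos: [0.6448, -0.0032, 0.0853]
eef_rot: [3.132, 0.018, -0.447]
force: [-0.0, -0.2, 1.8]
grip_width: 0.0475
```

```bash
python3 -m creep '{"translation":[[0,0,0],[0,0,0],[0,0,0],[0,0,0],[0,0,0]],"yaw":[0,0,0,0,0],"gripper":[0,0,0,0,0]}' && python3 -m creep '{"translation":[[0,0,20],[0,0,50],[0,0,90],[0,0,110],[0,0,110]],"yaw":[0,0,0,0,0],"gripper":[0,0,0,0,0]}' && python3 -m creep '{"translation":[[-51,-120,-10],[-51,-120,-10],[-51,-120,-10],[-51,-120,-10],[-51,-120,-10]],"yaw":[-0.23,-0.23,-0.23,-0.23,-0.23],"gripper":[0,0,0,0,0]}' && python3 -m creep '{"translation":[[-50,-123,0],[-50,-123,0],[-50,-123,0],[-50,-123,0],[-50,-123,0]],"yaw":[-0.23,-0.23,-0.23,-0.23,-0.23],"gripper":[0,0,0,0,0]}' ; python3 pl.py .5848 -.3043
```

```text
time_s: 26.4
ee_pos: [0.6448, -0.0031, 0.0852]
eef_rot: [3.132, 0.018, -0.447]
force: [0.7, -0.0, 0.0]
grip_width: 0.0772
time_s: 26.82
ee_pos: [0.6464, -0.0032, 0.2009]
eef_rot: [3.135, 0.01, -0.447]
force: [0.5, -0.2, 0.2]
grip_width: 0.094
time_s: 27.23
ee_pos: [0.5944, -0.1253, 0.1902]
eef_rot: [3.134, 0.011, -0.68]
force: [0.1, 1.1, 0.8]
grip_width: 0.0939
time_s: 27.65
ee_pos: [0.544, -0.2495, 0.1897]
eef_rot: [3.134, 0.012, -0.912]
force: [0.6, -0.1, -0.3]
grip_width: 0.0942
bore [ 0.5848208  -0.30409589] yaw -0.9117815355624123 (48.56248092651367, 64.65965270996094)
tcp [ 0.54395168 -0.24953565  0.1896637 ] [ 3.13388779  0.01155349 -0.91158099] go mm [ 40.86912225 -54.56024062] dyaw -0.00020054841778271992
```

```bash
python3 -m creep '{"translation":[[42,-54.5,-20],[42,-54.5,-60],[42,-54.5,-100],[42,-54.5,-135],[42,-54.5,-135]],"yaw":[0,0,0,0,0],"gripper":[0,0,0,0,0]}' && python3 -m creep '{"translation":[[0,0,-15],[0,0,-27],[0,0,-27],[0,0,-27]],"yaw":[0,0,0,0],"gripper":[0,0,0,0]}'
```

```text
time_s: 28.12
ee_pos: [0.5848, -0.2985, 0.0464]
eef_rot: [3.13, 0.023, -0.908]
force: [-0.4, 0.1, -1.1]
grip_width: 0.094
time_s: 28.45
ee_pos: [0.5861, -0.2975, 0.021]
eef_rot: [3.131, 0.021, -0.906]
force: [0.1, 0.8, 0.1]
grip_width: 0.0941
```

```bash
python3 -m creep '{"translation":[[-1,-6.5,0.5],[-1,-6.5,0.5],[-1,-6.5,0.5],[-1,-6.5,0.5]],"yaw":[-0.006,-0.006,-0.006,-0.006],"gripper":[0,0,0,0]}' && python3 -m creep '{"translation":[[0,0,0],[0,0,0],[0,0,0],[0,0,0],[0,0,0]],"yaw":[0,0,0,0,0],"gripper":[255,255,255,255,255]}' && python3 -m creep '{"translation":[[0,0,0],[0,0,0],[0,0,0],[0,0,0],[0,0,0]],"yaw":[0,0,0,0,0],"gripper":[255,255,255,255,255]}' && python3 -m creep '{"translation":[[0,0,20],[0,0,60],[0,0,100],[0,0,140],[0,0,170]],"yaw":[0,0,0,0,0],"gripper":[255,255,255,255,255]}' && python3 held.py
```

```text
time_s: 28.78
ee_pos: [0.5852, -0.3041, 0.022]
eef_rot: [3.131, 0.021, -0.912]
force: [-0.8, 0.7, -0.4]
grip_width: 0.0941
time_s: 29.2
ee_pos: [0.5852, -0.304, 0.0219]
eef_rot: [3.131, 0.021, -0.912]
force: [-0.4, -0.3, 0.5]
grip_width: 0.064
time_s: 29.62
ee_pos: [0.5852, -0.304, 0.0219]
eef_rot: [3.131, 0.021, -0.912]
force: [-0.5, -0.5, 0.8]
grip_width: 0.0477
time_s: 30.03
ee_pos: [0.5854, -0.3041, 0.1956]
eef_rot: [3.132, 0.018, -0.912]
force: [-0.0, -0.6, -1.0]
grip_width: 0.0479
6399 top z tool 0.005664630975559789
front edge x mm [24.1 24.1 24.2 24.1 24.1 24.2 24.1 24.1 24.1 24.1]
bore flat..back 0.008641059848782977 -0.01163817175198833 -0.02708655096993835
```

```bash
python3 -m creep '{"translation":[[30,150,0],[30,150,0],[30,150,0],[30,150,0],[30,150,0]],"yaw":[0.23,0.23,0.23,0.23,0.23],"gripper":[255,255,255,255,255]}' && python3 -m creep '{"translation":[[29,148,0],[29,148,0],[29,148,0],[29,148,0],[29,148,0]],"yaw":[0.23,0.23,0.23,0.23,0.23],"gripper":[255,255,255,255,255]}' && python3 -m creep '{"translation":[[0,0,0],[0,0,0]],"yaw":[0,0],"gripper":[255,255]}'
```

```text
time_s: 30.5
ee_pos: [0.6178, -0.1498, 0.2017]
eef_rot: [3.136, 0.011, -0.677]
force: [0.6, 0.0, -1.3]
grip_width: 0.0475
time_s: 30.92
ee_pos: [0.6472, 0.0033, 0.2012]
eef_rot: [3.137, 0.012, -0.443]
force: [-0.5, 0.0, -0.4]
grip_width: 0.0474
time_s: 31.08
ee_pos: [0.6471, 0.0034, 0.2006]
eef_rot: [3.136, 0.013, -0.442]
force: [-0.8, 0.7, -2.0]
grip_width: 0.0476
```

```bash
python3 -m creep '{"translation":[[-2,-6.5,-20],[-2,-6.5,-50],[-2,-6.5,-67],[-2,-6.5,-67],[-2,-6.5,-67]],"yaw":[-0.007,-0.007,-0.007,-0.007,-0.007],"gripper":[255,255,255,255,255]}' && python3 -m creep '{"translation":[[0,0,-5],[0,0,-10],[0,0,-15],[0,0,-20],[0,0,-20]],"yaw":[0,0,0,0,0],"gripper":[255,255,255,255,255]}'
```

```text
time_s: 31.5
ee_pos: [0.6449, -0.0043, 0.1334]
eef_rot: [3.136, 0.014, -0.451]
force: [-0.2, -0.4, -0.5]
grip_width: 0.0476
time_s: 31.92
ee_pos: [0.6445, -0.0042, 0.1123]
eef_rot: [3.135, 0.015, -0.451]
force: [-0.2, -0.4, -1.0]
grip_width: 0.0474
```

```bash
python3 -m creep '{"translation":[[0.3,0.8,-5],[0.3,0.8,-10],[0.3,0.8,-10],[0.3,0.8,-10]],"yaw":[0,0,0,0],"gripper":[255,255,255,255]}' && python3 -m creep '{"translation":[[0,0,-2],[0,0,-2]],"yaw":[0,0],"gripper":[255,255]}'
```

```text
time_s: 32.25
ee_pos: [0.6447, -0.0034, 0.1021]
eef_rot: [3.135, 0.015, -0.45]
force: [-0.6, 0.3, 0.2]
grip_width: 0.0475
time_s: 32.42
ee_pos: [0.645, -0.0034, 0.1009]
eef_rot: [3.135, 0.014, -0.45]
force: [-0.5, -0.4, 3.3]
grip_width: 0.0475
```

Touching; release, lift and check the stack from the look pose.

```bash
python3 -m creep '{"translation":[[0,0,0],[0,0,0],[0,0,0],[0,0,0],[0,0,0]],"yaw":[0,0,0,0,0],"gripper":[0,0,0,0,0]}' && python3 -m creep '{"translation":[[0,0,20],[0,0,50],[0,0,90],[0,0,110],[0,0,110]],"yaw":[0,0,0,0,0],"gripper":[0,0,0,0,0]}' && python3 -m creep '{"translation":[[-55,30,0],[-55,30,0],[-55,30,0],[-55,30,0],[-55,30,0]],"yaw":[0.1,0.1,0.1,0.1,0.1],"gripper":[0,0,0,0,0]}'
python3 - <<'E'
from h import *
c=shot('wrist','w5.png'); s=shot('side')
P=cloud(c); z=P[...,2]; r=np.hypot(P[...,0]-.6447,P[...,1]+.0034)
m=(r<.045)&(z>.045)
for lo,hi in ((.045,.06),(.06,.0755),(.0755,.09),(.09,.098),(.098,.115)):
    k=m&(z>lo)&(z<hi); q=P[k]; print(lo,k.sum(),np.median(q[:,2]) if len(q) else '')
k=(m&(z>.0885)&(z<.0985)).astype(np.uint8); print('std',z[k>0].std())
q=P[k>0]; A=np.c_[q[:,:2]-q[:,:2].mean(0),np.ones(len(q))]; print('plane',np.linalg.lstsq(A,q[:,2],rcond=None)[0])
j=proj(s,[.645,-.004,.07])[0].astype(int); a=cv2.resize(s['pixels'][j[1]-45:j[1]+45,j[0]-60:j[0]+60,::-1],None,fx=3.3,fy=3.3,interpolation=3)
v=proj(c,[.645,-.004,.09])[0].astype(int); print(v); b=c['pixels'][max(v[1]-100,0):,v[0]-150:v[0]+150,::-1][:297,:300]
o=np.zeros((300,800,3),np.uint8);o[:a.shape[0],:a.shape[1]]=a[:300];o[:b.shape[0],400:400+b.shape[1]]=b;cv2.imwrite('pics/z5.png',o)
E
```

```text
time_s: 32.83
ee_pos: [0.645, -0.0035, 0.1008]
eef_rot: [3.135, 0.014, -0.45]
force: [0.2, -0.5, 0.9]
grip_width: 0.0774
time_s: 33.25
ee_pos: [0.6465, -0.0035, 0.2164]
eef_rot: [3.139, 0.007, -0.45]
force: [-0.6, 0.7, 0.7]
grip_width: 0.0935
time_s: 33.67
ee_pos: [0.5919, 0.0262, 0.2161]
eef_rot: [3.138, 0.007, -0.351]
force: [0.8, 0.1, 0.1]
grip_width: 0.0941
0.045 68 0.05037083834893265
0.06 18 0.06512025221256487
0.0755 90 0.08137418899487375
0.09 3546 0.09521192695618327
0.098 505 0.10359568698507648
std 0.0008787348128344657
plane [-0.00109346  0.00020556  0.09523445]
[294 135]
```

View pics/z5.png

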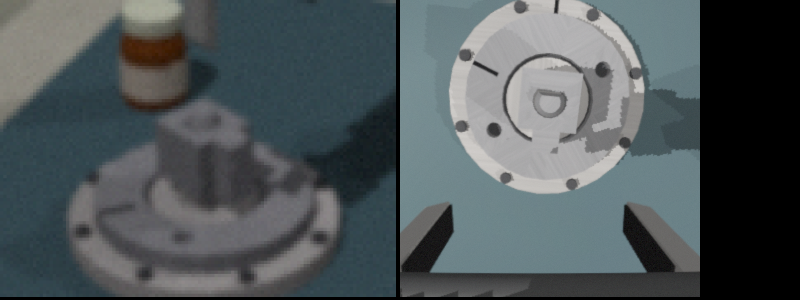

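```bash
python3 - <<'E'
from h import *
c=load('wrist'); g=cv2.cvtColor(c['pixels'],cv2.COLOR_RGB2GRAY); H=[]
for u,v in((238,165),(347,104)):
    s=g[v-12:v+12,u-12:u+12]; m=(s<90).astype(np.uint8); n,l,st,ce=cv2.connectedComponentsWithStats(m); k=1+np.argmax(st[1:,4]); H.append((u-12+ce[k][0],v-12+ce[k][1])); print(H[-1],st[k])
h=ray(c,H,.035); print(h,h.mean(0),np.linalg.norm(h[0]-h[1]),np.arctan2(*(h[0]-h[1])[1::-1]))
E
python3 -m creep '{"translation":[[-75,-145,60],[-75,-145,60],[-75,-145,60],[-75,-145,60],[-75,-145,60]],"yaw":[0.6,0.6,0.6,0.6,0.6],"gripper":[0,0,0,0,0]}' && python3 -m creep '{"translation":[[-72,-144,30],[-72,-144,30],[-72,-144,30],[-72,-144,30],[-72,-144,30]],"yaw":[0.6,0.6,0.6,0.6,0.6],"gripper":[0,0,0,0,0]}' && python3 -m creep '{"translation":[[0,0,0],[0,0,0],[0,0,0],[0,0,0],[0,0,0]],"yaw":[0.7,0.7,0.7,0.7,0.7],"gripper":[0,0,0,0,0]}' && python3 -m creep '{"translation":[[0,0,0],[0,0,0]],"yaw":[0.08,0.08],"gripper":[0,0]}'
python3 - <<'E'
from h import *
o=ctrl.get_obs(); c=shot('wrist'); P=cloud(c)
z=P[...,2]; w=(abs(P[...,0]-.445)<.05)&(abs(P[...,1]+.264)<.1)
for n,lo,hi in(('bar',.104,.122),('handle',.155,.172)):
    q=P[w&(z>lo)&(z<hi)]; print(n,np.median(q[:,2]),cv2.minAreaRect((q[:,:2]*1000).astype(np.float32)))
print(o['ee_pos'],o['eef_rot'])
E
```

```text
(np.float64(237.50757575757575), np.float64(164.21212121212122)) [  6   5  12  13 132]
(np.float64(345.55405405405406), np.float64(104.91891891891892)) [  4   5  15  16 148]
[[ 0.63605905  0.05656984  0.035     ]
 [ 0.65335742 -0.06140654  0.035     ]] [ 0.64470823 -0.00241835  0.035     ] 0.11923783311811634 1.7163846280379524
time_s: 34.18
ee_pos: [0.516, -0.1228, 0.2777]
eef_rot: [3.137, 0.006, 0.252]
force: [0.0, -0.9, -0.3]
grip_width: 0.0942
time_s: 34.6
ee_pos: [0.4425, -0.2703, 0.3083]
eef_rot: [3.136, 0.006, 0.827]
force: [-0.5, 0.9, 0.2]
grip_width: 0.094
time_s: 35.02
ee_pos: [0.4427, -0.271, 0.3079]
eef_rot: [3.136, 0.006, 1.454]
force: [-0.5, 1.0, -1.0]
grip_width: 0.0941
time_s: 35.18
ee_pos: [0.4428, -0.2717, 0.3075]
eef_rot: [3.137, 0.006, 1.538]
force: [0.4, 0.0, -0.9]
grip_width: 0.0937
bar 0.11193928022362981 ((444.0431213378906, -262.83734130859375), (138.39944458007812, 46.176273345947266), 89.61691284179688)
handle 0.1629426530871132 ((444.8363342285156, -263.0294494628906), (56.13346862792969, 15.447813034057617), 88.2757568359375)
[ 0.44281467 -0.27169151  0.30753958] [3.13692394 0.0057113  1.5376084 ]
```

```bash
python3 -m creep '{"translation":[[2,8.5,-20],[2,8.5,-60],[2,8.5,-95],[2,8.5,-116],[2,8.5,-116]],"yaw":[0.017,0.017,0.017,0.017,0.017],"gripper":[0,0,0,0,0]}' && python3 -m creep '{"translation":[[0,0,-25],[0,0,-49],[0,0,-49],[0,0,-49]],"yaw":[0,0,0,0],"gripper":[0,0,0,0]}'
```

```text
time_s: 35.65
ee_pos: [0.4434, -0.2623, 0.1872]
eef_rot: [-3.14, 0.002, 1.545]
force: [-0.1, 1.0, -0.1]
grip_width: 0.0945
time_s: 35.98
ee_pos: [0.4437, -0.2626, 0.1392]
eef_rot: [-3.14, 0.002, 1.544]
force: [-0.5, 0.3, 0.5]
grip_width: 0.0937
```

```bash
python3 -m creep '{"translation":[[0,0,-1],[0,0,-1],[0,0,-1],[0,0,-1],[0,0,-1]],"yaw":[0,0,0,0,0],"gripper":[255,255,255,255,255]}' 50 && python3 -m creep '{"translation":[[0,0,0],[0,0,0],[0,0,0],[0,0,0],[0,0,0]],"yaw":[0,0,0,0,0],"gripper":[255,255,255,255,255]}' && python3 -m creep '{"translation":[[0,0,0],[0,0,0],[0,0,0],[0,0,0]],"yaw":[0,0,0,0],"gripper":[255,255,255,255]}'
```

```text
time_s: 36.4
ee_pos: [0.4438, -0.2627, 0.1388]
eef_rot: [-3.141, 0.002, 1.544]
force: [-0.3, 1.0, 0.1]
grip_width: 0.0641
time_s: 36.82
ee_pos: [0.4438, -0.2627, 0.1388]
eef_rot: [-3.141, 0.002, 1.543]
force: [-0.9, 0.2, -0.7]
grip_width: 0.0311
time_s: 37.15
ee_pos: [0.4439, -0.2627, 0.1388]
eef_rot: [-3.141, 0.002, 1.544]
force: [1.2, -1.3, -0.3]
grip_width: 0.0158
```

```bash
python3 -m creep '{"translation":[[0,0,20],[0,0,55],[0,0,95],[0,0,135],[0,0,145]],"yaw":[0,0,0,0,0],"gripper":[255,255,255,255,255]}' && python3 -m creep '{"translation":[[100,130,0],[100,130,0],[100,130,0],[100,130,0],[100,130,0]],"yaw":[0.09,0.09,0.09,0.09,0.09],"gripper":[255,255,255,255,255]}' && python3 -m creep '{"translation":[[98,127,0],[98,127,0],[98,127,0],[98,127,0],[98,127,0]],"yaw":[0.08,0.08,0.08,0.08,0.08],"gripper":[255,255,255,255,255]}' && python3 -m creep '{"translation":[[0,0,0],[0,0,0]],"yaw":[0,0],"gripper":[255,255]}'
```

```text
time_s: 37.57
ee_pos: [0.4447, -0.2632, 0.2897]
eef_rot: [3.136, 0.006, 1.544]
force: [0.0, -0.7, -2.0]
grip_width: 0.0155
time_s: 37.98
ee_pos: [0.5472, -0.1283, 0.2883]
eef_rot: [3.137, 0.004, 1.638]
force: [-0.9, 0.2, -3.3]
grip_width: 0.016
time_s: 38.4
ee_pos: [0.6472, 0.0042, 0.2852]
eef_rot: [3.14, 0.002, 1.723]
force: [-2.1, -0.5, -3.6]
grip_width: 0.0152
time_s: 38.57
ee_pos: [0.647, 0.0048, 0.2832]
eef_rot: [-3.14, 0.002, 1.724]
force: [-0.4, -0.9, -3.5]
grip_width: 0.016
```

```bash
python3 -m creep '{"translation":[[-2.5,-8,-30],[-2.5,-8,-65],[-2.5,-8,-95],[-2.5,-8,-95],[-2.5,-8,-95]],"yaw":[-0.004,-0.004,-0.004,-0.004,-0.004],"gripper":[255,255,255,255,255]}' && python3 -m creep '{"translation":[[0,0,0],[0,0,0]],"yaw":[0,0],"gripper":[255,255]}'
```

```text
time_s: 38.98
ee_pos: [0.6438, -0.0041, 0.1879]
eef_rot: [-3.138, 0.001, 1.719]
force: [-0.1, 0.4, -2.0]
grip_width: 0.0158
time_s: 39.15
ee_pos: [0.6445, -0.0047, 0.1907]
eef_rot: [-3.141, 0.002, 1.718]
force: [-0.4, -0.4, -2.8]
grip_width: 0.0154
```

```bash
python3 -m creep '{"translation":[[0.2,1.5,-5],[0.2,1.5,-12],[0.2,1.5,-20],[0.2,1.5,-26],[0.2,1.5,-26]],"yaw":[0.002,0.002,0.002,0.002,0.002],"gripper":[255,255,255,255,255]}' && python3 -m creep '{"translation":[[0,0,-4],[0,0,-8],[0,0,-10],[0,0,-10]],"yaw":[0,0,0,0],"gripper":[255,255,255,255]}'
```

```text
time_s: 39.57
ee_pos: [0.644, -0.0031, 0.1626]
eef_rot: [-3.139, 0.001, 1.72]
force: [-0.4, -0.5, -3.9]
grip_width: 0.0156
time_s: 39.9
ee_pos: [0.6438, -0.0031, 0.152]
eef_rot: [-3.138, 0.001, 1.72]
force: [0.0, -0.3, -2.9]
grip_width: 0.0157
```

```bash
python3 -m creep '{"translation":[[0.5,0,0],[0.5,0,0],[0.5,0,0]],"yaw":[0,0,0],"gripper":[255,255,255]}'; python3 -m creep '{"translation":[[0,0,0],[0,0,0],[0,0,0],[0,0,0],[0,0,0]],"yaw":[-0.08,-0.16,-0.24,-0.32,-0.4],"gripper":[255,255,255,255,255]}';python3 -m creep '{"translation":[[0,0,0],[0,0,0],[0,0,0],[0,0,0],[0,0,0]],"yaw":[-0.08,-0.16,-0.24,-0.32,-0.4],"gripper":[255,255,255,255,255]}';python3 -m creep '{"translation":[[0,0,0],[0,0,0],[0,0,0],[0,0,0],[0,0,0]],"yaw":[-0.08,-0.16,-0.24,-0.3,-0.34],"gripper":[255,255,255,255,255]}'; python3 -c "
from h import *
print(ctrl.get_obs()['moment'])"
```

```text
time_s: 40.15
ee_pos: [0.6444, -0.0031, 0.1522]
eef_rot: [-3.138, 0.001, 1.72]
force: [-0.1, 0.4, -3.5]
grip_width: 0.0156
time_s: 40.57
ee_pos: [0.6447, -0.0031, 0.1524]
eef_rot: [-3.139, 0.001, 1.317]
force: [0.4, -1.3, -4.6]
grip_width: 0.0158
time_s: 40.98
ee_pos: [0.6447, -0.0033, 0.1524]
eef_rot: [-3.139, 0.001, 0.913]
force: [0.7, -0.9, -4.3]
grip_width: 0.0157
time_s: 41.4
ee_pos: [0.6447, -0.0033, 0.1524]
eef_rot: [-3.14, 0.002, 0.57]
force: [-0.2, -0.8, -4.2]
grip_width: 0.0158
[-0.11774292 -0.11112757  0.21997229]
```

```bash
M='from h import *
print(ctrl.get_obs()["moment"])'; python3 -m creep '{"translation":[[0,0,0],[0,0,0],[0,0,0]],"yaw":[-0.03,-0.06,-0.08],"gripper":[255,255,255]}'; python3 -c "$M";python3 -m creep '{"translation":[[0,0,0],[0,0,0]],"yaw":[-0.02,-0.04],"gripper":[255,255]}'; python3 -c "$M"; 
```

```text
time_s: 41.65
ee_pos: [0.6447, -0.0034, 0.1524]
eef_rot: [-3.14, 0.002, 0.489]
force: [-0.2, -1.1, -5.4]
grip_width: 0.0159
[-0.10001979 -0.02251671  0.21358444]
time_s: 41.82
ee_pos: [0.6447, -0.0033, 0.1524]
eef_rot: [-3.14, 0.002, 0.448]
force: [0.3, -1.2, -4.8]
grip_width: 0.0157
[-0.05803292 -0.05382307  0.86558098]
```

Stop reached (moment 0.87 N·m). A little more, hold, back off, lift.

```bash
M='from h import *
print(ctrl.get_obs()["moment"])'; python3 -m creep '{"translation":[[0,0,0],[0,0,0],[0,0,0],[0,0,0]],"yaw":[-0.02,-0.02,-0.02,-0.02],"gripper":[255,255,255,255]}'; python3 -c "$M"; python3 -m creep '{"translation":[[0,0,0],[0,0,0],[0,0,0]],"yaw":[0.05,0.085,0.085],"gripper":[255,255,255]}'; python3 -c "$M"; python3 -m creep '{"translation":[[0,0,10],[0,0,30],[0,0,60],[0,0,100],[0,0,130]],"yaw":[0,0,0,0,0],"gripper":[255,255,255,255,255]}'
```

```text
time_s: 42.15
ee_pos: [0.6447, -0.0033, 0.1524]
eef_rot: [-3.14, 0.002, 0.429]
force: [-0.6, -0.4, -4.3]
grip_width: 0.0159
[-0.09030025 -0.04312969  1.04553781]
time_s: 42.4
ee_pos: [0.6448, -0.0033, 0.1526]
eef_rot: [-3.14, 0.001, 0.515]
force: [0.0, -0.4, -3.0]
grip_width: 0.0157
[ 0.06608712 -0.01919125  0.00989485]
time_s: 42.82
ee_pos: [0.6447, -0.0033, 0.2867]
eef_rot: [-3.141, -0.001, 0.513]
force: [-0.5, -0.7, -2.6]
grip_width: 0.0156
```

```bash
python3 -m creep '{"translation":[[-100,-128,0],[-100,-128,0],[-100,-128,0],[-100,-128,0],[-100,-128,0]],"yaw":[0.52,0.52,0.52,0.52,0.52],"gripper":[255,255,255,255,255]}' && python3 -m creep '{"translation":[[-98,-124,0],[-98,-124,0],[-98,-124,0],[-98,-124,0],[-98,-124,0]],"yaw":[0.51,0.51,0.51,0.51,0.51],"gripper":[255,255,255,255,255]}' && python3 -m creep '{"translation":[[0,0,0],[0,0,0]],"yaw":[0,0],"gripper":[255,255]}'
```

```text
time_s: 43.23
ee_pos: [0.5418, -0.1355, 0.2885]
eef_rot: [3.14, -0.0, 1.036]
force: [1.1, 0.8, -3.0]
grip_width: 0.0156
time_s: 43.65
ee_pos: [0.4413, -0.2625, 0.2898]
eef_rot: [3.14, 0.001, 1.548]
force: [0.4, 0.5, -4.3]
grip_width: 0.0155
time_s: 43.82
ee_pos: [0.4411, -0.2629, 0.2909]
eef_rot: [3.138, 0.002, 1.544]
force: [0.1, -0.1, -3.8]
grip_width: 0.0157
```

```bash
python3 -m creep '{"translation":[[3,0,-20],[3,0,-60],[3,0,-95],[3,0,-115],[3,0,-115]],"yaw":[0.003,0.003,0.003,0.003,0.003],"gripper":[255,255,255,255,255]}' && python3 -m creep '{"translation":[[0,-1.5,-8],[0,-1.5,-16],[0,-1.5,-24],[0,-1.5,-30],[0,-1.5,-30]],"yaw":[0,0,0,0,0],"gripper":[255,255,255,255,255]}'
```

```text
time_s: 44.23
ee_pos: [0.4434, -0.2608, 0.172]
eef_rot: [-3.14, -0.002, 1.545]
force: [0.1, 0.8, -3.9]
grip_width: 0.016
time_s: 44.65
ee_pos: [0.4433, -0.2621, 0.1412]
eef_rot: [-3.139, -0.002, 1.545]
force: [-0.9, 0.0, -3.3]
grip_width: 0.0157
```

```bash
python3 -m creep '{"translation":[[0.6,0,-1.5],[0.6,0,-2.4],[0.6,0,-2.4]],"yaw":[0,0,0],"gripper":[255,255,255]}' && python3 -m creep '{"translation":[[0,0,0],[0,0,0],[0,0,0],[0,0,0],[0,0,0]],"yaw":[0,0,0,0,0],"gripper":[120,60,0,0,0]}' && python3 -m creep '{"translation":[[0,0,0],[0,0,10],[0,0,40],[0,0,80],[0,0,120]],"yaw":[0,0,0,0,0],"gripper":[0,0,0,0,0]}' && python3 -m creep '{"translation":[[-20,-80,40],[-40,-120,40],[-40,-120,40],[-40,-120,40],[-40,-120,40]],"yaw":[0,0,0,0,0],"gripper":[0,0,0,0,0]}'
python3 - <<'E'
from h import *
c=shot('top','top9.png'); P=cloud(c); z=P[...,2]
m=(abs(P[...,0]-.445)<.05)&(abs(P[...,1]+.264)<.1)&(z>.15)&(z<.18); q=P[m]; print(np.median(q[:,2]),cv2.minAreaRect((q[:,:2]*1000).astype(np.float32)))
im=c['pixels'][:,:,::-1]; A=cv2.resize(im[140:240,240:340],None,fx=4,fy=4,interpolation=3); B=cv2.resize(im[220:320,360:460],None,fx=4,fy=4,interpolation=3); cv2.imwrite('pics/z9.png',np.hstack([A,B]))
E
```

```text
time_s: 44.9
ee_pos: [0.4441, -0.2622, 0.1391]
eef_rot: [-3.139, -0.002, 1.545]
force: [0.4, -0.1, -3.3]
grip_width: 0.0154
time_s: 45.32
ee_pos: [0.4441, -0.2622, 0.1393]
eef_rot: [-3.14, -0.002, 1.545]
force: [0.0, -0.1, 0.5]
grip_width: 0.0459
time_s: 45.73
ee_pos: [0.4436, -0.2619, 0.2612]
eef_rot: [-3.139, -0.003, 1.545]
force: [-0.4, 0.4, -0.5]
grip_width: 0.079
time_s: 46.15
ee_pos: [0.4026, -0.3838, 0.3022]
eef_rot: [-3.139, -0.002, 1.542]
force: [-0.0, 0.7, 0.4]
grip_width: 0.0936
0.16197278790854552 ((444.3447570800781, -261.5057067871094), (55.52165603637695, 15.800989151000977), 88.33899688720703)
```

View pics/z9.png

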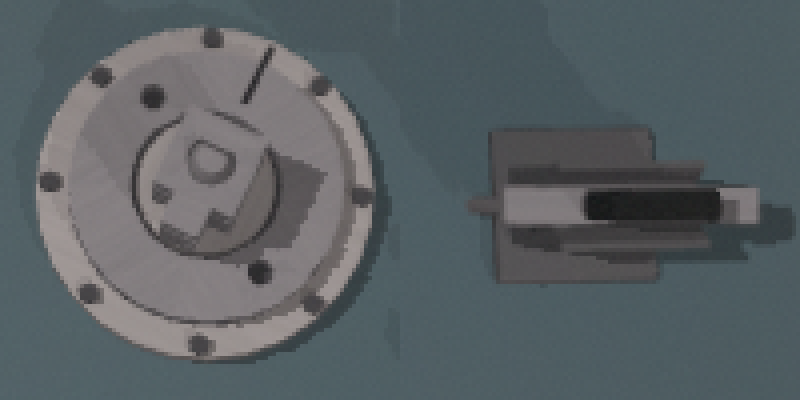

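```bash
python3 - <<'E'
from h import *
from pl import plate
c=load('top'); P=cloud(c); z=P[...,2]
r=np.hypot(P[...,0]-.6447,P[...,1]+.0034); k=((r<.05)&(z>.088)&(z<.098)); q=P[k]
print(k.sum(),np.median(q[:,2])); A=np.c_[q[:,:2]-q[:,:2].mean(0),np.ones(len(q))]; print(np.linalg.lstsq(A,q[:,2],rcond=None)[0])
(cx,cy),(w,h),a=cv2.minAreaRect((q[:,:2]*1000).astype(np.float32)); print(cx,cy,w,h,a)
print(ctrl.get_obs()['joint_vel'].round(3)); ctrl.hand_in()
E
```

```text
502 0.09442148205981171
[-0.00160176 -0.00391788  0.09431848]
637.9235229492188 -0.60003662109375 47.962459564208984 66.76676177978516 64.25736236572266
[ 0.043 -0.008  0.033  0.006 -0.007  0.014]
the job is handed in; nothing more can be done
```

The job is done and handed in; no verdict came back. I slackened the ring to its stop with the spanner and seated all three D-bore plates on the shaft. Then I turned the ring clockwise to its locked stop and hung the spanner back on its stand. The run took about 46 s of the 210 s allowed.

- **Ring:** both turns ended against a firm stop, with the moment rising from about 0.2 N m to 1.2 N m (slack) and 1.0 N m (locked). In the last picture the ring's mark lines up with the housing's.
- **Plates:** the top of the stack measures 94.4 mm above the bench against 94 mm expected. It is level within 0.005 rad. The top plate points about -0.45 rad, along the shaft's flat. An earlier check from the wrist camera gave 95.2 mm, but that camera also read the shaft top about 0.6 mm high.
- **Spanner:** its handle top is at 162 mm, as expected on the saddle. It sits within about 3 mm of where it started and is in line with the stand.
- **Other things:** the robot was clear of everything at the end. I did not measure the jar or flange again, but I never went near them. One finger pressed on the bench with about 25 N while picking up the second plate; I raised it at once, and no other contact was that hard.

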